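# Seat a round bar in a V-block and clamp it

## Task

Pick up the round steel bar and stand it upright on the fixture plate in the mouth of the V-block, then push it home with the fingers, firmly but without ramming it, until it bears on both faces of the V. With the bar home, throw the handle of the push clamp fully over towards the bar so that the clamp holds it there, and let go, leaving the other things on the bench alone.

Things in the scene. Friction and masses are not known exactly. Their poses are not given: they have to be found in the camera images.
- bar_center (a point): centre of the round bar, half-way up: plain bright steel, diameter 38 mm (sawn stock, up to 1 mm off), 85 mm tall, about 0.75 kg, standing upright loose on the bench at the start; its z axis is its long axis
- bar: the same round bar; origin at the centre of its foot
- seat (a point): where the bar's centre (half-way up) lies when the bar stands on the plate and bears on both V faces: 54.5 mm above the bench. x axis: the level push direction, clamp to V-block; z up. Home is felt as a firm, rising resistance: press with about 15 to 20 N; over about 30 N is ramming. Sliding on the oiled plate takes 1 to 3 N
- fixture: the fixture, fixed to the bench: dark blue-grey metal plate 340 x 140 x 12 mm; origin at the centre of its underside, x axis the push direction (V-block at the +x end, clamp at the -x end, both on the line y = 0). The seat is at x = 95 mm. Sizes good to about 1 mm
- v_face_left: half of the steel V-block, with the 45 degree face on the fixture's +y side (fixture's frame, raised 12 mm). The V-block is 84 mm wide, 48 mm deep along x, its top 57 mm above the bench; the V is 90 degrees, its groove upright, opens towards -x, 56 mm wide at the mouth, 28 mm deep; the mouth is level with the axis of the seated bar
- v_face_right: the other half of the V-block, on the -y side
- clamp_handle (a joint): handle of the push-type toggle clamp, rad: 0 = thrown back, open; 2.06 = thrown fully over towards the V-block, shut; it stays there by itself, past dead centre. Light friction (0.06 N m). It pushes the plunger 56 mm forward; over the last 0.5 rad the sprung nose presses on the seated bar, with up to 11 N
- clamp_pivot (a point): fixed pivot of the clamp handle, 32 mm above the bench at x = -130 mm on the fixture's line. The handle turns about the fixture's y axis, its grip going up, over and forward (+x). From the pivot the grip points 30 degrees above the fixture's -x direction at 0 and 32 degrees above its +x direction at 2.06
- nose_tip (a point): centre of the front of the clamp's black rubber nose (diameter 19 mm, 32 mm above the bench); with the handle back it leaves some 50 mm between itself and the seated bar for the fingers. The guide bush behind it is 28 mm wide, its top 46 mm above the bench, and ends at x = 13 mm
- handle_grip (a point): a point in the blue round grip of the clamp handle (diameter 18 mm), 85 mm from the pivot; the grip ends 112 mm from the pivot
- brass_hex: bystander: a brass hexagon stub standing on end, 32 mm across flats, 60 mm tall. Origin at the centre of its foot
- square_bar: bystander: a dark square steel stub standing on end, 30 x 30 x 70 mm. Origin at the centre of its foot
- wire_brush: bystander: a hand brush lying on the bench
- grease_tin: bystander: a round yellow tin, diameter 76 mm, 75 mm tall, standing
- tube_offcut: bystander: a steel tube offcut standing on end, diameter 60 mm, 45 mm tall

How it is judged:
By the outcome, as a careful person would: the job done as asked, in the order asked, and still so for the second after the job is handed in, with the robot touching nothing.
It also fails if it takes over 72 s, if anything falls off the work surface, if the arm or the gripper's body presses on something with over 40 N, if the wrist force passes 120 N, or if a joint passes its speed limit or range.

## Robot

A 6-joint arm with a two-finger parallel gripper is mounted at the origin on the work surface. World frame = base frame: x ahead of the robot, y to its left, z up, the work surface at z = 0. Lengths are in m, angles in rad, forces in N, time in s.
With the tool pointing down it reaches from about 0.275 to 0.825 m from the base axis. Payload 4.9 kg.
Tool frame: the origin (TCP) lies midway between the tips of the shut fingers; the grasp point (between the pads) lies 19 mm behind it (bot.grip_depth is the distance from the TCP to the grasp point, in m); y points along the fingers, x is the direction in which the jaws open and shut, and the axes are right-handed (so a half turn about y gives the same grasp; the last joint's range is limited). The gripper opens to 85 mm and grips with 20 to 120 N. Pads are 22 mm wide; open, the fingers measure 114 mm over their backs; the gripper's body (76 mm by 85 mm) begins 54 mm behind the grasp point. The pads swing forward as they close: fully open they stand 13 mm farther back than shut.
Start: joints at [1.135, 0.326, -0.193, 1.052, 0, 1.437], TCP at [0.163, 0.525, 0.231] pointing down, gripper open.
Joint ranges: [-2.65, 2.65], [-0.97, 1.79], [-1.3, 1.35], [-1.93, 2.1], [-1.47, 1.37], [-3.14, 3.14]. Speed limits (rad/s): [2.57, 2.57, 3.14, 3.14, 3.14, 3.14].

## Interface

Orientations are given as a unit quaternion [w, x, y, z].
In Python, from cell import bot gives the robot as it stands. Calls block until the motion is done:
- bot.move_pose(position, orientation): joint-space move of the TCP to a pose.
- bot.move_linear(position, speed=0.15, rotation=None, until_force=None): straight line of the TCP; rotation=None keeps the orientation; speed is the mean speed in m/s. With until_force (N) it stops when the force on the tool has changed by that much, and returns True; else False.
- bot.goto_joints(angles): joint-space move.
- bot.set_gripper(opening, grasp_force=None): opening from 0.0 (shut) to 1.0 (fully open); grasp_force is the grip in N (None keeps the last); returns when the fingers have stopped.
- bot.wait(seconds).
- bot.solve_ik(position, orientation): joint angles nearest the present ones, or None.
- bot.camera(name): name is "scene" or "top" or "wrist"; returns the picture (480x640x3 uint8, red, green, blue); there is no depth.
- bot.calibration(name): a dict with "mtx" (3x3 intrinsics, pixels), "k1" (the pictures are not rectified: a ray, as slopes to the right and down, at radius r is drawn at 1 + k1 r^2 times it, then the intrinsics apply), "extrinsics" (4x4, takes a point from world to camera coordinates); the wrist camera has in their place "hand_eye" (4x4, takes a point from camera to tool coordinates, whose origin is the TCP and whose axes are the tool frame's). Camera axes: x right, y down, z forward; pixel columns grow to the right and rows downward; lengths in m; the calibration is good to about 2 mm. A picture is of the moment at which its call begins: read the wrist's pose just before it. calibration takes no time and is no camera call.
A pose or a line that the arm cannot do raises bot.PlanningError and nothing moves.
- bot.close_job(): hands the job in, once; it reports no verdict.
Trained networks look in the newest picture that a camera, given by its name, has taken for a name from the list of things; names that differ only in an ending like _2 or _b are one class to them, and where a whole thing is asked for, a point or a joint stands for the part that bears it (a point fixed in the world has none). Each returns a list of dicts, best first, with "confidence" (0 to 1); they miss things now and then, are a little off and sometimes report something else, mostly with a low value. They report only what shows in the picture. A call takes as long as a camera call.
- bot.search_frame(camera, thing): "bbox" ([left, top, width, height] in pixels, round what is visible of it).
Readings, each from a call of its own:
- bot.read_clock(): time.
- bot.read_joint_positions(): joint angles.
- bot.read_joint_vel(): joint speeds.
- bot.read_joint_efforts(): joint torques, N m.
- bot.read_position(): TCP position.
- bot.read_tool_rot(): TCP orientation.
- bot.read_ft_force(): force on the tool from outside, world axes, zero at the start.
- bot.read_moment(): the same for the moment, N m.
- bot.read_gripper_width(): opening from 0.0 (shut) to 1.0 (fully open).
Only numpy, scipy, OpenCV 4.12 (cv2) and the standard library are available. Lean on these libraries where they do the work, as an engineer would, in place of code of your own. Each camera call takes 0.05 s, during which the arm holds its last target.

## Working session

There is one attempt and no reset: what is moved stays moved. The work goes in short steps, each a Python script; the robot and the scene stay as the last script left them, time stands still between calls to the robot, and variables do not carry over. Pictures are saved under pics/ and viewed, and the job is handed in when it is done.

```bash
ls; mkdir -p pics; python3 - <<'E'
from cell import bot
import cv2, numpy as np
for n in ["scene","top","wrist"]:
    im=bot.camera(n); cv2.imwrite(f"pics/{n}0.png",im[:,:,::-1])
    c=bot.calibration(n); print(n,{k:np.round(v,4).tolist() for k,v in c.items()})
    for t in ["bar","fixture","v_face_left","v_face_right","clamp_handle","nose_tip","brass_hex","square_bar","wire_brush","grease_tin","tube_offcut"]:
        r=bot.search_frame(n,t); print(t,[(np.round(d["bbox"],0).tolist(),round(d["confidence"],2)) for d in r[:2]])
print(bot.read_clock(),bot.read_position(),bot.read_tool_rot())
E
```

```text
pics
scene {'mtx': [[473.0666, 0.0, 324.1308], [0.0, 473.0666, 235.9263], [0.0, 0.0, 1.0]], 'k1': 0.0156, 'extrinsics': [[-0.3384, 0.941, 0.0069, 0.218], [0.6353, 0.2339, -0.736, -0.3151], [-0.6942, -0.2447, -0.6769, 1.4277], [0.0, 0.0, 0.0, 1.0]]}
bar [([487.0, 212.0, 26.0, 34.0], 0.56)]
fixture [([263.0, 192.0, 179.0, 114.0], 0.98)]
v_face_left [([402.0, 240.0, 24.0, 20.0], 0.6), ([264.0, 194.0, 176.0, 112.0], 0.27)]
v_face_right [([391.0, 256.0, 32.0, 26.0], 0.9)]
clamp_handle [([260.0, 197.0, 60.0, 37.0], 0.67)]
nose_tip [([357.0, 242.0, 10.0, 9.0], 0.5)]
brass_hex [([508.0, 262.0, 26.0, 34.0], 0.87)]
square_bar [([222.0, 164.0, 16.0, 28.0], 0.58)]
wire_brush [([318.0, 334.0, 109.0, 42.0], 0.9)]
grease_tin [([511.0, 317.0, 50.0, 58.0], 0.95)]
tube_offcut [([162.0, 181.0, 31.0, 32.0], 0.96), ([263.0, 194.0, 177.0, 110.0], 0.16)]
top {'mtx': [[493.7876, 0.0, 318.7563], [0.0, 493.7876, 236.3905], [0.0, 0.0, 1.0]], 'k1': -0.0847, 'extrinsics': [[0.0257, -0.9993, 0.0278, -0.0412], [-0.998, -0.0273, -0.0574, 0.5816], [0.0581, -0.0263, -0.998, 1.0684], [0.0, 0.0, 0.0, 1.0]]}
bar [([141.
[... 460 characters left out ...]
0], 0.16)]
wire_brush [([203.0, 137.0, 88.0, 23.0], 0.72)]
grease_tin [([101.0, 162.0, 44.0, 41.0], 0.87)]
tube_offcut [([484.0, 259.0, 29.0, 25.0], 0.9)]
wrist {'mtx': [[407.4291, 0.0, 315.6657], [0.0, 407.4291, 251.783], [0.0, 0.0, 1.0]], 'k1': -0.0454, 'hand_eye': [[1.0, -0.001, 0.0009, 0.0008], [-0.0012, -0.3136, 0.9496, -0.1417], [-0.0007, -0.9496, -0.3136, 0.0821], [0.0, 0.0, 0.0, 1.0]]}
bar [([190.0, 438.0, 36.0, 42.0], 0.79)]
fixture []
v_face_left []
v_face_right []
clamp_handle []
nose_tip []
brass_hex []
square_bar []
wire_brush [([189.0, 436.0, 33.0, 44.0], 0.32)]
grease_tin []
tube_offcut []
1.8 [0.1634753  0.52517561 0.23127221] [ 0.5694815  -0.56947332 -0.41916874  0.41915215]
```

View images.

View pics/scene0.png

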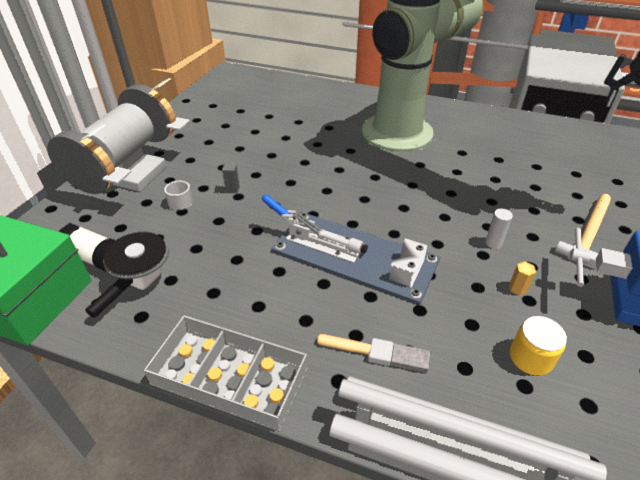

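View pics/top0.png

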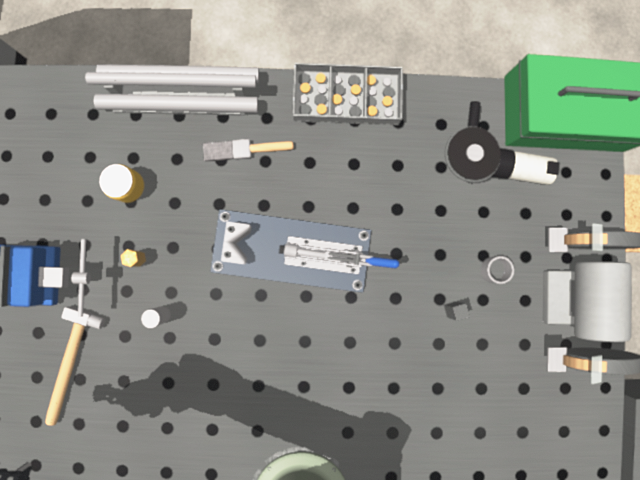

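View pics/wrist0.png

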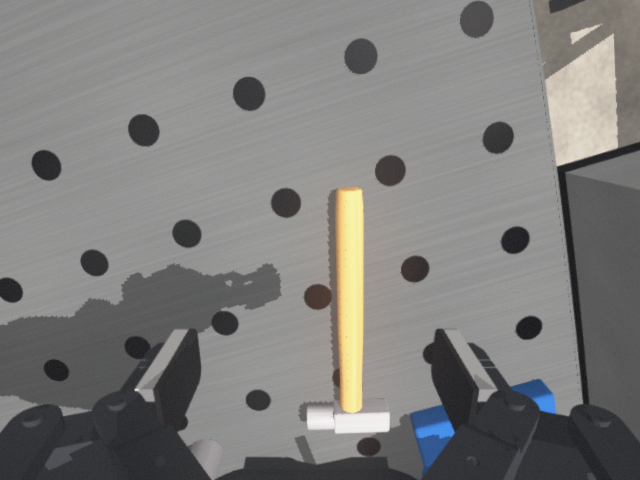

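```bash
cat > h.py <<'E'
import numpy as np, cv2
from scipy.spatial.transform import Rotation as R
def cam(bot,name,pose=None):
    c=bot.calibration(name)
    if name=="wrist":
        p,q=pose; T=np.eye(4); T[:3,:3]=R.from_quat(np.r_[q[1:],q[0]]).as_matrix(); T[:3,3]=p
        E=np.linalg.inv(T@np.array(c["hand_eye"]))
    else: E=np.array(c["extrinsics"])
    return np.array(c["mtx"]),c["k1"],E
def proj(C,P):
    M,k,E=C; P=np.atleast_2d(P); X=P@E[:3,:3].T+E[:3,3]; s=X[:,:2]/X[:,2:]; r2=(s**2).sum(1,keepdims=True)
    s=s*(1+k*r2); return s*[M[0,0],M[1,1]]+[M[0,2],M[1,2]]
def unproj(C,uv,z):
    M,k,E=C; uv=np.atleast_2d(np.array(uv,float)); d=(uv-[M[0,2],M[1,2]])/[M[0,0],M[1,1]]; s=d.copy()
    for _ in range(20): s=d/(1+k*(s**2).sum(1,keepdims=True))
    ray=np.c_[s,np.ones(len(s))]@E[:3,:3]; o=-E[:3,:3].T@E[:3,3]
    t=(z-o[2])/ray[:,2]; return o+ray*t[:,None]
def quat(Rm):
    q=R.from_matrix(Rm).as_quat(); return np.r_[q[3],q[:3]]
def down(yaw):
    # tool y = down, tool x (jaw dir) at angle yaw in world xy
    x=np.array([np.cos(yaw),np.sin(yaw),0]); y=np.array([0,0,-1.]); return quat(np.c_[x,y,np.cross(x,y)])
E
python3 - <<'E'
import cv2
im=cv2.imread("pics/top0.png"); c=im[200:300,200:410]; cv2.imwrite("pics/topc.png",cv2.resize(c,None,fx=3.8,fy=3.8,interpolation=cv2.INTER_CUBIC))
im=cv2.imread("pics/scene0.png"); c=im[185:310,255:445]; cv2.imwrite("pics/scenec.png",cv2.resize(c,None,fx=4,fy=4,interpolation=cv2.INTER_CUBIC))
E
```

```text
(no output)
```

View pics/topc.png

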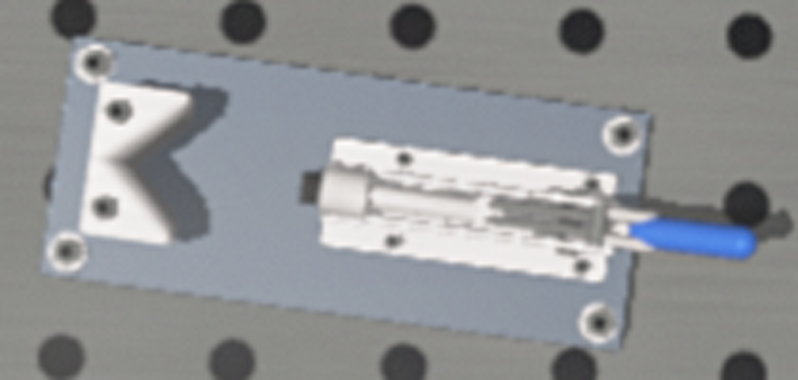

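View pics/scenec.png

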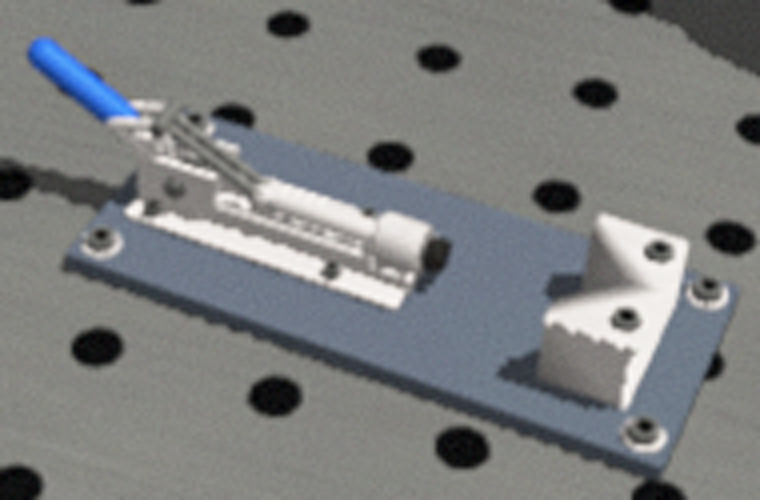

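```bash
python3 - <<'E'
from cell import bot
from h import *
from scipy.optimize import least_squares
top=cam(bot,"top"); sc=cam(bot,"scene")
t=(np.array([[75,38],[652,113],[622,348],[43,272]])+.5)/3.8-.5+200
s=(np.array([[68,255],[740,288],[662,464],[215,117]])+.5)/4-.5+[255,185]
W=unproj(top,t,.012); print(W.round(4)); print(np.linalg.norm(W[0]-W[1]),np.linalg.norm(W[1]-W[2]))
W2=unproj(sc,s,.012); print(W2.round(4))
# corner local: top img order: far(+x world)/Vend ...
# push dir f ~ +y world ; left normal (z x f) = -x world
L=np.array([[.17,-.07,.012],[-.17,-.07,.012],[-.17,.07,.012],[.17,.07,.012]])
def fx(p,L): 
    c,s_=np.cos(p[2]),np.sin(p[2]); return np.c_[p[0]+c*L[:,0]-s_*L[:,1],p[1]+s_*L[:,0]+c*L[:,1],L[:,2]]
# scene: which corners
Ls=np.array([[-.17,-.07,.012],[.17,.07,.012],[.17,-.07,.012],[-.17,.07,.012]])
for use in ("t","s","ts"):
    def res(p):
        r=[]
        if "t" in use: r.append(proj(top,fx(p,L))-t)
        if "s" in use: r.append(proj(sc,fx(p,Ls))-s)
        return np.concatenate(r).ravel()
    o=least_squares(res,[.5,.1,1.6]); print(use,o.x.round(4),np.degrees(o.x[2]),o.fun.round(1))
# bar
print(unproj(top,[[150.5,318]],.085), unproj(sc,[[502,214.5]],.085))
E
python3 - <<'E'
import cv2
im=cv2.imread("pics/top0.png"); c=im[230:350,100:200]; cv2.imwrite("pics/topb.png",cv2.resize(c,None,fx=5,fy=5,interpolation=cv2.INTER_CUBIC))
im=cv2.imread("pics/scene0.png"); c=im[195:315,460:560]; cv2.imwrite("pics/sceneb.png",cv2.resize(c,None,fx=5,fy=5,interpolation=cv2.INTER_CUBIC))
E
```

```text
[[ 0.636   0.1955  0.012 ]
 [ 0.6016 -0.1419  0.012 ]
 [ 0.4644 -0.1272  0.012 ]
 [ 0.4997  0.209   0.012 ]]
0.3391670107374735 0.1379052618185824
[[ 0.6031 -0.1369  0.012 ]
 [ 0.5016  0.2128  0.012 ]
 [ 0.637   0.1975  0.012 ]
 [ 0.4658 -0.104   0.012 ]]
t [0.5504 0.0339 1.4677] 84.09480359399447 [-0.1 -0.7  0.3 -0.5  0.4  0.5 -0.5  0.6]
s [0.5501 0.0405 1.4435] 82.70777361152655 [ 0.9 -1.6  2.4  0.8  1.   1.9 -4.9 -3.1]
ts [0.5501 0.0373 1.4579] 83.53142778108267 [-1.2 -1.3 -1.1  0.4 -1.6  1.3 -2.3 -0.1 -0.6 -1.   0.8 -0.4  0.3  0.8
 -7.  -3. ]
[[0.40174686 0.31631429 0.085     ]] [[0.40594158 0.31668547 0.085     ]]
```

View pics/topb.png

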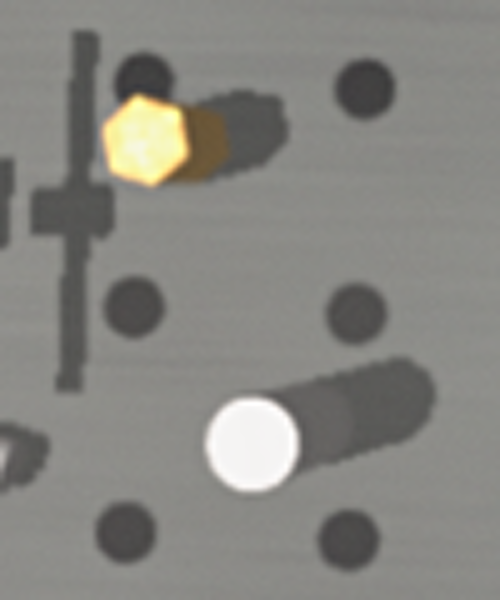

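View pics/sceneb.png

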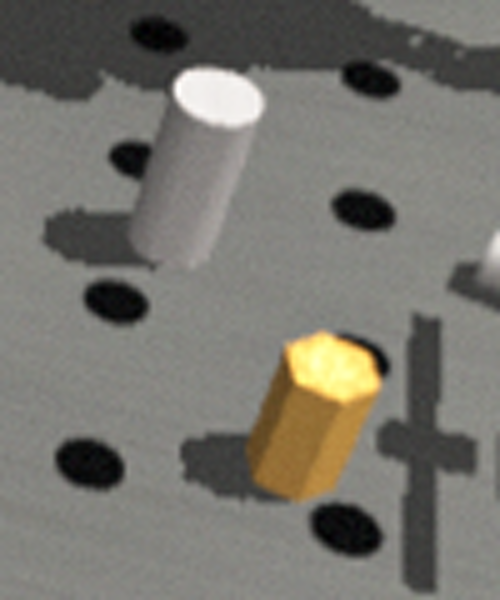

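```bash
cat >> h.py <<'E'
F=np.array([0.5504,0.0339,np.radians(84.1)])
def fw(x,y,z,F=F):
    c,s=np.cos(F[2]),np.sin(F[2]); return np.array([F[0]+c*x-s*y,F[1]+s*x+c*y,z])
E
python3 - <<'E'
from cell import bot
from h import *
for yaw in (F[2]+np.pi/2,F[2]-np.pi/2,F[2],F[2]+np.pi):
    for P in (fw(.095,0,.07),fw(-.05,0,.25),fw(-.2036,0,.055),[.402,.317,.05],[.36,.3,.27]):
        j=bot.solve_ik(P,down(yaw)); print(round(np.degrees(yaw)),np.round(P,3),None if j is None else np.round(j,2))
E
```

```text
174 [0.56  0.128 0.07 ] [ 0.1   0.52 -0.34  0.71  0.   -1.37]
174 [ 0.545 -0.016  0.25 ] [-0.16  0.31 -0.17  1.09  0.   -1.63]
174 [ 0.529 -0.169  0.055] [-0.44  0.52 -0.4   0.65  0.   -1.91]
174 [0.402 0.317 0.05 ] [ 0.52  0.46 -0.52  0.59  0.   -0.94]
174 [0.36 0.3  0.27] [ 0.54  0.15 -0.32  1.1   0.   -0.93]
-6 [0.56  0.128 0.07 ] [ 0.1   0.52 -0.34  0.71  0.    1.77]
-6 [ 0.545 -0.016  0.25 ] [-0.16  0.31 -0.17  1.09  0.    1.51]
-6 [ 0.529 -0.169  0.055] [-0.44  0.52 -0.4   0.65  0.    1.23]
-6 [0.402 0.317 0.05 ] [ 0.52  0.46 -0.52  0.59  0.    2.2 ]
-6 [0.36 0.3  0.27] [ 0.54  0.15 -0.32  1.1   0.    2.21]
84 [0.56  0.128 0.07 ] [ 0.1   0.52 -0.34  0.71  0.    0.2 ]
84 [ 0.545 -0.016  0.25 ] [-0.16  0.31 -0.17  1.09  0.   -0.06]
84 [ 0.529 -0.169  0.055] [-0.44  0.52 -0.4   0.65  0.   -0.34]
84 [0.402 0.317 0.05 ] [ 0.52  0.46 -0.52  0.59  0.    0.63]
84 [0.36 0.3  0.27] [ 0.54  0.15 -0.32  1.1   0.    0.64]
264 [0.56  0.128 0.07 ] [ 0.1   0.52 -0.34  0.71  0.   -2.94]
264 [ 0.545 -0.016  0.25 ] [-0.16  0.31 -0.17  1.09  0.    3.08]
264 [ 0.529 -0.169  0.055] [-0.44  0.52 -0.4   0.65  0.    2.8 ]
264 [0.402 0.317 0.05 ] [ 0.52  0.46 -0.52  0.59  0.   -2.52]
264 [0.36 0.3  0.27] [ 0.54  0.15 -0.32  1.1   0.   -2.5 ]
```

```bash
python3 - <<'E'
from cell import bot
from h import *
import json
q=down(F[2]+np.pi/2)
bot.move_pose(fw(-.10,0,.27),q)
p1=[list(bot.read_position()),list(bot.read_tool_rot())]; cv2.imwrite("pics/w1.png",bot.camera("wrist")[:,:,::-1])
for t in ("v_face_left","v_face_right","fixture","nose_tip","clamp_handle"): print(t,[(np.round(d["bbox"],0).tolist(),round(d["confidence"],2)) for d in bot.search_frame("wrist",t)[:2]])
bot.move_pose([.402+.0,.317-.07,.25],q)
p2=[list(bot.read_position()),list(bot.read_tool_rot())]; cv2.imwrite("pics/w2.png",bot.camera("wrist")[:,:,::-1])
print("bar",bot.search_frame("wrist","bar")[:2])
json.dump([p1,p2],open("p.json","w")); print(bot.read_clock(),p1,p2)
E
```

```text
v_face_left [([313.0, 372.0, 46.0, 62.0], 0.73)]
v_face_right [([275.0, 371.0, 42.0, 65.0], 0.72)]
fixture [([248.0, 51.0, 143.0, 383.0], 0.71)]
nose_tip [([307.0, 319.0, 14.0, 13.0], 0.52)]
clamp_handle [([300.0, 54.0, 31.0, 175.0], 0.6)]
bar []
6.1583 [[np.float64(0.5401173715085832), np.float64(-0.06506398223493895), np.float64(0.2700018690796433)], [np.float64(-0.036173682263986935), np.float64(0.036140377197570794), np.float64(0.7062364242044604), np.float64(-0.7061270784882696)]] [[np.float64(0.40278008102372626), np.float64(0.2465441092880129), np.float64(0.2501445287093351)], [np.float64(0.0364732022915214), np.float64(-0.03700225223310168), np.float64(-0.7061132974134916), np.float64(0.7061901656495406)]]
```

View pics/w1.png

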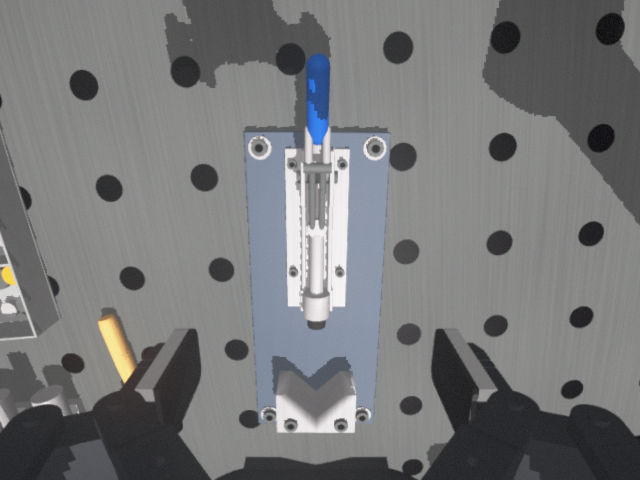

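View pics/w2.png

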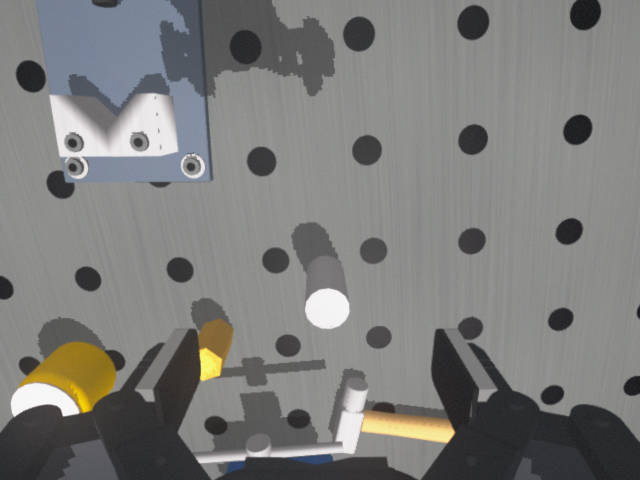

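```bash
python3 - <<'E'
import cv2
im=cv2.imread("pics/w1.png"); cv2.imwrite("pics/w1a.png",cv2.resize(im[350:445,240:400],None,fx=5,fy=5,interpolation=cv2.INTER_CUBIC))
cv2.imwrite("pics/w1b.png",cv2.resize(im[40:180,230:410],None,fx=4,fy=4,interpolation=cv2.INTER_CUBIC))
from cell import bot
from h import *
import json
p1,p2=json.load(open("p.json"))
C2=cam(bot,"wrist",p2); print("bar",unproj(C2,[[327,308]],.085))
E
```

```text
bar [[0.39973084 0.31886874 0.085     ]]
```

View pics/w1a.png

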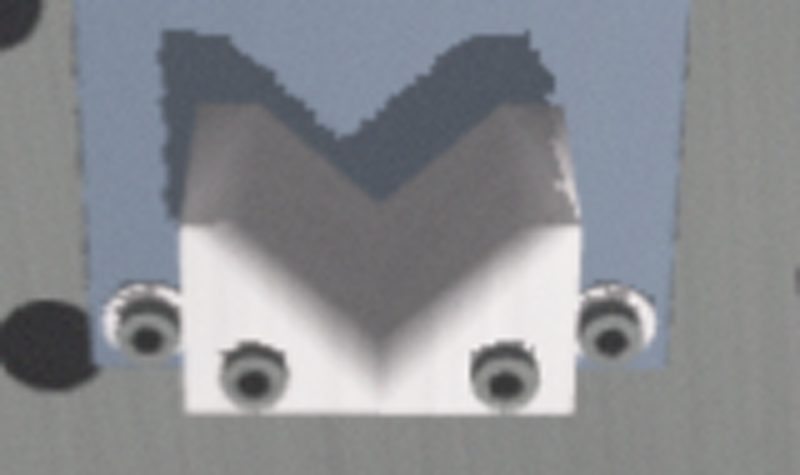

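View pics/w1b.png

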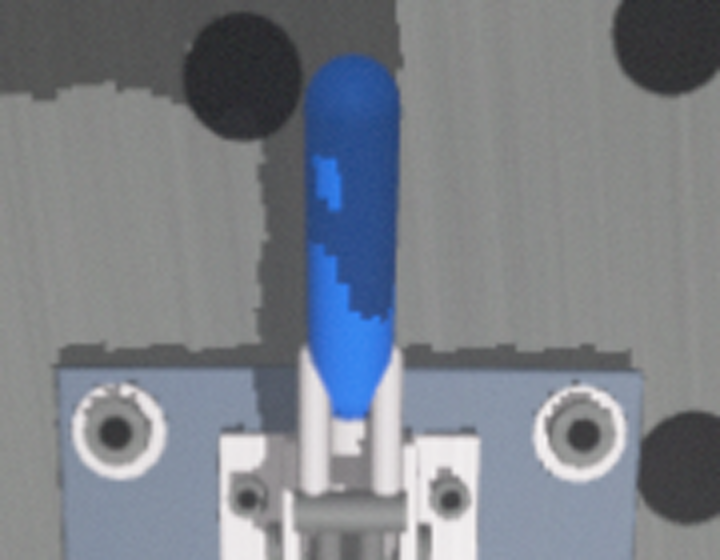

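```bash
python3 - <<'E'
from cell import bot
from h import *
from scipy.optimize import least_squares
import json
p1,p2=json.load(open("p.json")); C=cam(bot,"wrist",p1); top=cam(bot,"top")
a=lambda P,s,o:(np.array(P,float)+.5)/s-.5+o
uv=np.r_[a([[58,367],[640,371]],4,[230,40]),a([[95,365],[667,370],[185,413],[575,413],[180,222],[580,222]],5,[240,350])]
L=np.array([[-.17,-.07,.012],[-.17,.07,.012],[.17,-.07,.012],[.17,.07,.012],[.143,-.042,.057],[.143,.042,.057],[.095,-.042,.057],[.095,.042,.057]])
t=(np.array([[75,38],[652,113],[622,348],[43,272]])+.5)/3.8-.5+200
Lt=np.array([[.17,-.07,.012],[-.17,-.07,.012],[-.17,.07,.012],[.17,.07,.012]])
tv=(np.array([[190,93],[170,243]])+.5)/3.8-.5+200; 
def fx(p,L): 
    return np.array([fw(*l,F=p) for l in L])
o=least_squares(lambda p:(proj(C,fx(p,L))-uv).ravel(),F); print(o.x.round(4),np.degrees(o.x[2]),o.fun.round(1))
o=least_squares(lambda p:np.r_[(proj(C,fx(p,L))-uv).ravel(),2*(proj(top,fx(p,Lt))-t).ravel()],F); print(o.x.round(4),np.degrees(o.x[2]),o.fun.round(1))
print(unproj(top,tv,.057), fx(o.x,np.array([[.095,-.042,.057],[.095,.042,.057]])))
# grip end/axis in w1
g=a([[352,75]],4,[230,40]); print("grip pts",unproj(C,g,.032+.0515), fw(-.13-.108*np.cos(np.pi/6),0,0,o.x))
E
```

```text
[0.5488 0.0368 1.4639] 83.87315972779925 [-1.3 -1.3  1.3 -1.7 -0.7  0.3  0.2 -0.4  0.4  0.1 -0.4  0.4  0.1  1.8
  0.3  2.1]
[0.5494 0.0358 1.466 ] 83.99564493526431 [-2.4 -2.3  0.3 -3.  -1.  -0.3 -0.  -1.1  0.  -0.6 -0.7 -0.5 -0.4  1.1
 -0.1  1.2 -1.8 -0.7 -1.1  0.3 -1.1  2.2 -2.9  1.9]
[[0.60217305 0.12230209 0.057     ]
 [0.51848933 0.13059985 0.057     ]] [[0.60109861 0.12583671 0.057     ]
 [0.51755943 0.13462345 0.057     ]]
grip pts [[ 0.52492412 -0.18545291  0.0835    ]] [ 0.52600941 -0.18655318  0.        ]
```

```bash
sed -i 's/^F=.*/F=np.array([0.5491,0.0362,np.radians(83.95)])/' h.py; python3 - <<'E'
from cell import bot
from h import *
q=down(F[2]+np.pi/2)
b=np.array([.4005,.3182])
bot.move_pose([*b,.13],q)
bot.move_linear([*b,.050],speed=.1)
print(bot.read_ft_force())
w=bot.set_gripper(0.0,grasp_force=50); print(bot.read_gripper_width(),bot.read_ft_force(),bot.read_position())
bot.move_linear([*b,.13],speed=.12)
print(bot.read_gripper_width(),bot.read_ft_force(),bot.read_clock())
cv2.imwrite("pics/s2.png",bot.camera("scene")[:,:,::-1]);cv2.imwrite("pics/w3.png",bot.camera("wrist")[:,:,::-1])
E
```

```text
[1.32384447 0.00741433 0.30663157]
0.4314144703697088 [-0.71320422 -1.70756124  4.96930772] [0.40082782 0.31835693 0.05045504]
0.4285760540705952 [-0.82735301 -0.47962441 -7.25159245] 9.05
```

View pics/s2.png

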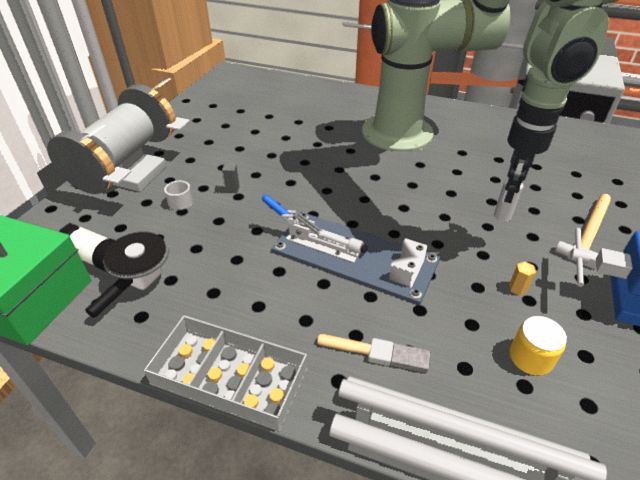

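View pics/w3.png

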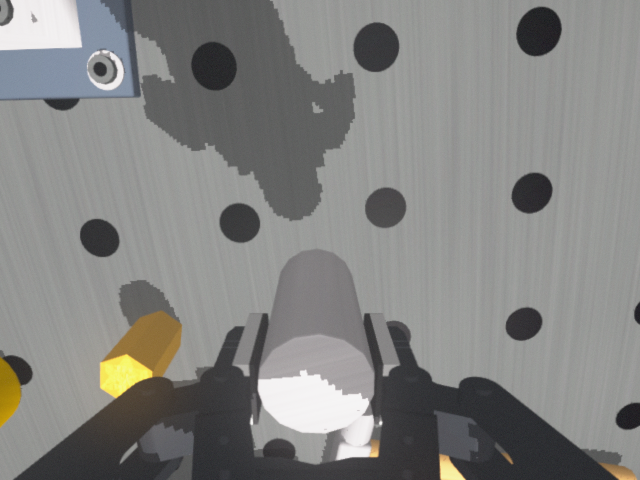

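```bash
python3 - <<'E'
from cell import bot
from h import *
p=[bot.read_position(),bot.read_tool_rot()]
C=cam(bot,"wrist",p); P=unproj(C,[[316.5,384]],.165)[0]
T=R.from_quat(np.r_[p[1][1:],p[1][0]]).as_matrix(); print(p[0],P,T.T@(P-p[0]))
c=P.copy()
for dz in (0,-.085):
  th=np.linspace(0,2*np.pi,9)[:8]; print(proj(C,np.c_[P[0]+.019*np.cos(th),P[1]+.019*np.sin(th),np.full(8,P[2]+dz)]).round(0).tolist())
E
```

```text
[0.39954499 0.31763275 0.1287596 ] [0.3979044  0.31617383 0.165     ] [ 0.00155282 -0.03623474  0.00167895]
[[255.0, 389.0], [279.0, 423.0], [323.0, 433.0], [363.0, 415.0], [378.0, 378.0], [357.0, 342.0], [310.0, 330.0], [267.0, 350.0]]
[[278.0, 283.0], [293.0, 306.0], [320.0, 313.0], [345.0, 301.0], [353.0, 276.0], [340.0, 252.0], [312.0, 244.0], [286.0, 257.0]]
```

```bash
python3 - <<'E'
from cell import bot
from h import *
q=down(F[2]+np.pi/2)
b=bot.read_position(); bot.move_linear([b[0],b[1],.17],speed=.15)
bot.move_pose(fw(.0885,0,.17),q)
bot.move_linear(fw(.0885,0,.118),speed=.1)
print(bot.read_position(),bot.read_tool_rot(),bot.read_gripper_width(),bot.read_clock())
for n in("wrist","top","scene"): cv2.imwrite(f"pics/{n}4.png",bot.camera(n)[:,:,::-1])
im=cv2.imread("pics/scene4.png"); cv2.imwrite("pics/scene4c.png",cv2.resize(im[150:310,330:490],None,fx=3.7,fy=3.7,interpolation=cv2.INTER_CUBIC))
E
```

```text
[0.55860579 0.1247082  0.11837132] [-0.03685302  0.03721436  0.70617318 -0.70609941] 0.4337945320913781 11.2167
```

View pics/wrist4.png

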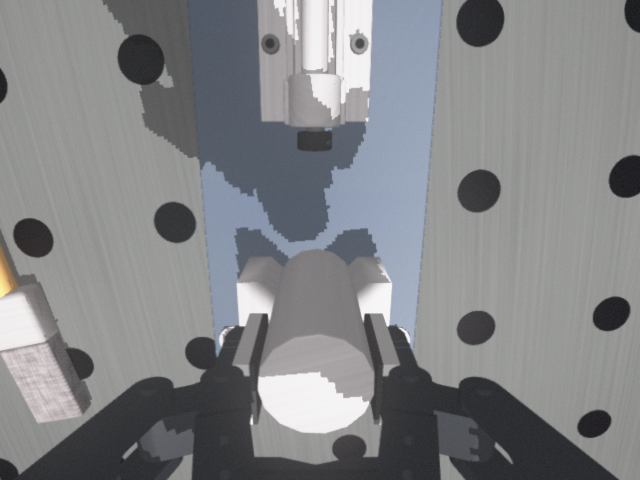

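View pics/scene4c.png

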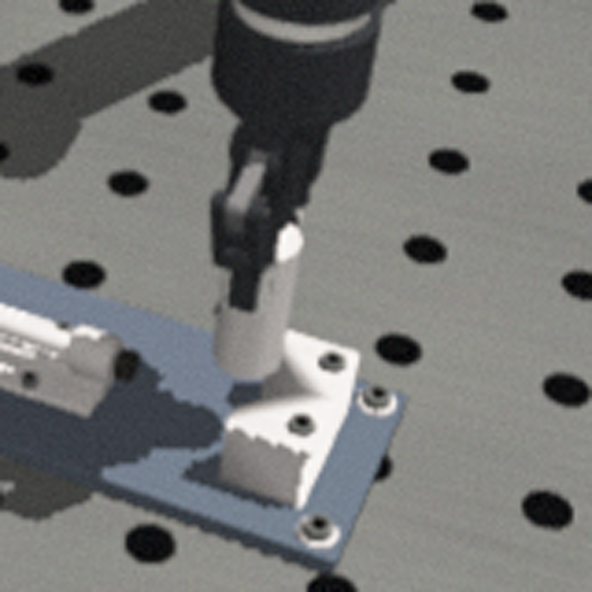

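```bash
python3 - <<'E'
import cv2
from cell import bot
from h import *
p=[bot.read_position(),bot.read_tool_rot()]
C=cam(bot,"wrist",p)
print(proj(C,[fw(.095,-.042,.057),fw(.095,.042,.057),fw(.095,-.028,.057),fw(.095,.028,.057)]).round(1))
print(proj(C,[fw(x-.019,0,.068) for x in (.083,.085,.087,.089,.091)]).round(1))
im=cv2.imread("pics/wrist4.png"); cv2.imwrite("pics/w4c.png",cv2.resize(im[230:330,220:420],None,fx=4,fy=4,interpolation=cv2.INTER_CUBIC))
E
```

```text
[[237.4 283.5]
 [392.5 283.5]
 [263.2 283.5]
 [366.6 283.6]]
[[314.7 233.9]
 [314.7 237.8]
 [314.7 241.7]
 [314.7 245.6]
 [314.8 249.4]]
```

View pics/w4c.png

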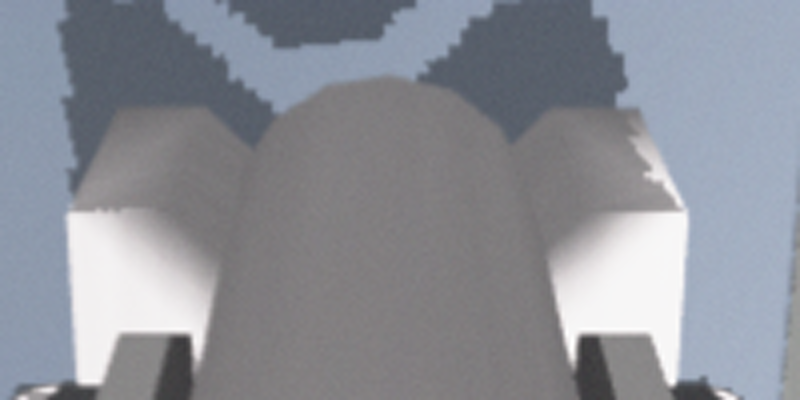

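```bash
python3 - <<'E'
from cell import bot
from h import *
bot.move_linear(fw(.085,-.001,.09),speed=.06)
print(bot.read_ft_force(),bot.read_position())
r=bot.move_linear(fw(.085,-.001,.057),speed=.02,until_force=5)
print(r,bot.read_ft_force(),bot.read_position())
cv2.imwrite("pics/w5.png",bot.camera("wrist")[:,:,::-1])
im=bot.camera("scene")[:,:,::-1]; cv2.imwrite("pics/s5c.png",cv2.resize(im[150:310,330:490],None,fx=3.7,fy=3.7,interpolation=cv2.INTER_CUBIC))
print(bot.read_clock())
E
```

```text
[-0.14586321  0.2804525  -6.62506738] [0.5589118  0.12053548 0.08967364]
True [ 0.24598159 -0.02151837  6.42090629] [0.55913006 0.12060392 0.06247994]
13.325
```

View pics/w5.png

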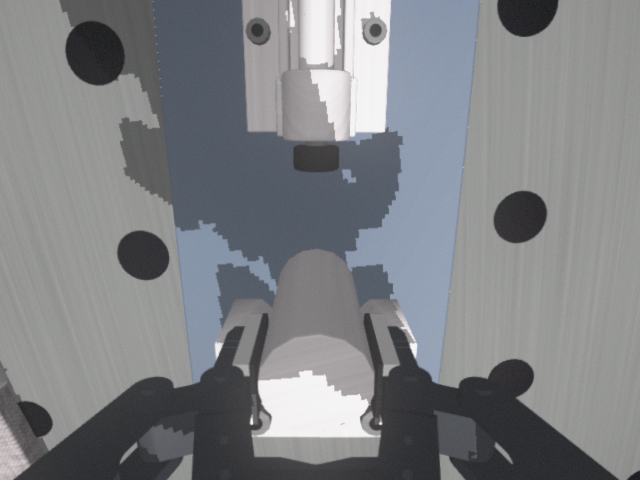

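View pics/s5c.png

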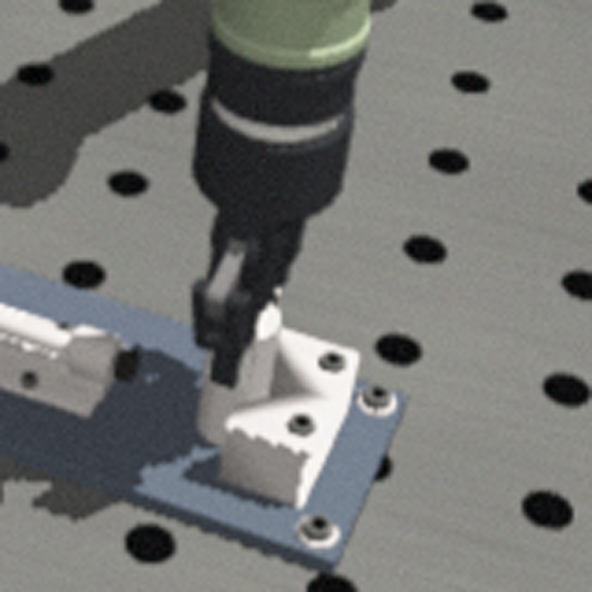

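```bash
cat >> h.py <<'E'
def tilt(yaw,a):
    # tip leads towards tool -z
    T=R.from_quat((lambda q:np.r_[q[1:],q[0]])(down(yaw))).as_matrix()
    x,y,z=T.T; y2=np.cos(a)*y-np.sin(a)*z; return quat(np.c_[x,y2,np.cross(x,y2)])
E
python3 - <<'E'
from cell import bot
from h import *
q=down(F[2]+np.pi/2); qt=tilt(F[2]+np.pi/2,np.radians(6))
bot.set_gripper(0.7); print(bot.read_ft_force())
p=bot.read_position(); bot.move_linear([p[0],p[1],.135],speed=.12)
bot.set_gripper(0.0)
bot.move_linear(fw(.046,0,.125),rotation=qt)
cv2.imwrite("pics/w6.png",bot.camera("wrist")[:,:,::-1])
im=bot.camera("scene")[:,:,::-1]; cv2.imwrite("pics/s6c.png",cv2.resize(im[150:310,330:490],None,fx=3.7,fy=3.7,interpolation=cv2.INTER_CUBIC))
print(bot.read_clock(),bot.read_position(),bot.read_ft_force())
E
```

```text
[-0.89697174 -0.26984611 -0.22879446]
15.5583 [0.55418827 0.0823107  0.12526033] [0.17471034 0.19329805 0.38603401]
```

View pics/w6.png

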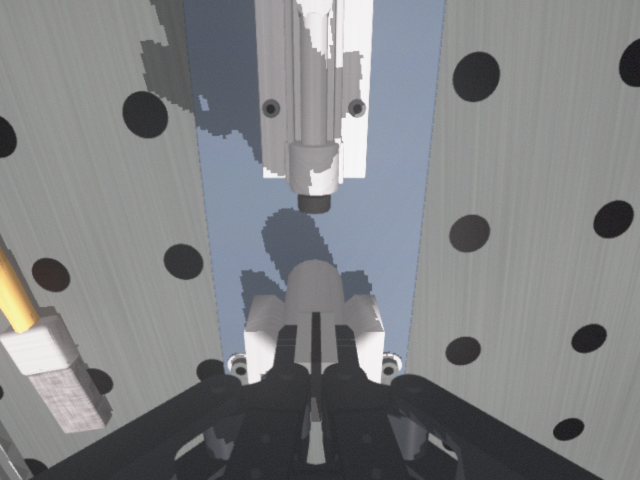

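View pics/s6c.png

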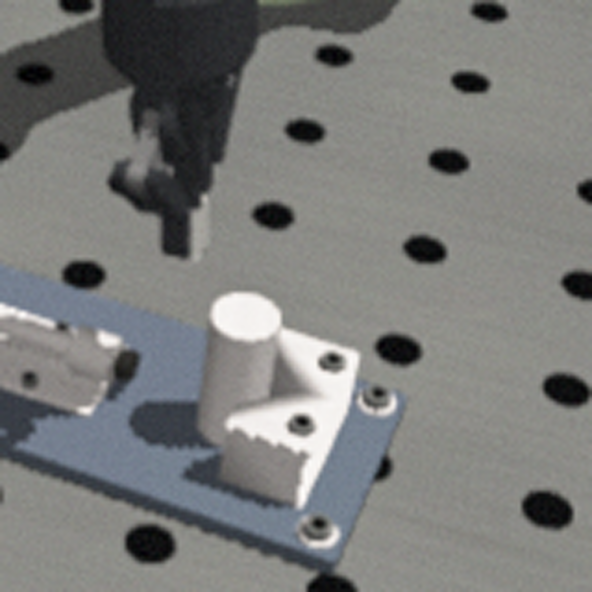

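```bash
python3 - <<'E'
from cell import bot
from h import *
C=cam(bot,"wrist",[bot.read_position(),bot.read_tool_rot()])
def loc(P): d=P[0]-[F[0],F[1],0]; c,s=np.cos(F[2]),np.sin(F[2]); return c*d[0]+s*d[1],-s*d[0]+c*d[1]
print("nose",loc(unproj(C,[[315,213]],.027)),"barrear",loc(unproj(C,[[315,261]],.012)),"V",loc(unproj(C,[[245,332]],.057)),loc(unproj(C,[[383,332]],.057)))
E
```

```text
nose (np.float64(0.0315435493222676), np.float64(0.0006429977032864956)) barrear (np.float64(0.07048544904567516), np.float64(0.0005732546743294764)) V (np.float64(0.09580371566165138), np.float64(-0.041073167007360245)) (np.float64(0.09579538835708759), np.float64(0.041139271428868))
```

```bash
python3 - <<'E'
from cell import bot
from h import *
bot.move_linear(fw(.0495,0,.11),speed=.1)
r=bot.move_linear(fw(.0495,0,.040),speed=.06,until_force=4)
print(r,bot.read_position(),bot.read_ft_force(),bot.read_clock())
im=bot.camera("scene")[:,:,::-1]; cv2.imwrite("pics/s7c.png",cv2.resize(im[150:310,330:490],None,fx=3.7,fy=3.7,interpolation=cv2.INTER_CUBIC))
E
```

```text
False [0.55469105 0.08544417 0.04040901] [-0.31360554 -1.16214948  0.43342268] 17.175
```

View pics/s7c.png

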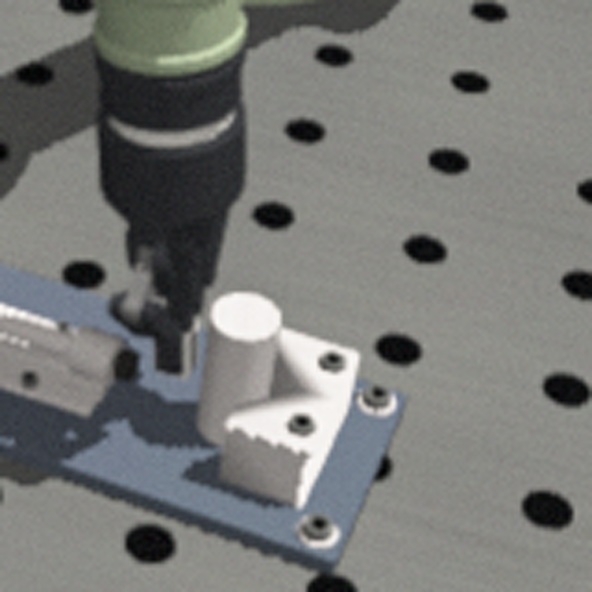

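Fingers are cleanly in the gap. Push slowly.

```bash
python3 - <<'E'
from cell import bot
from h import *
def loc(P): d=P-np.array([F[0],F[1],0]); c,s=np.cos(F[2]),np.sin(F[2]); return np.round([c*d[0]+s*d[1],-s*d[0]+c*d[1],P[2]],4)
r=bot.move_linear(fw(.085,0,.040),speed=.012,until_force=12)
for _ in range(3): print(r,loc(bot.read_position()),bot.read_ft_force().round(2))
bot.wait(.2); print(loc(bot.read_position()),bot.read_ft_force().round(2),bot.read_clock())
E
```

```text
True [0.0656 0.0001 0.0396] [ 0.58 -1.36  0.65]
True [0.0656 0.0001 0.0396] [ 0.58 -1.36  0.65]
True [0.0656 0.0001 0.0396] [ 0.58 -1.36  0.65]
[0.0656 0.0006 0.0393] [ 0.08 -0.89  0.36] 19.0583
```

```bash
python3 - <<'E'
from cell import bot
from h import *
def loc(P): d=P-np.array([F[0],F[1],0]); c,s=np.cos(F[2]),np.sin(F[2]); return np.round([c*d[0]+s*d[1],-s*d[0]+c*d[1],P[2]],4)
f=np.array([np.cos(F[2]),np.sin(F[2]),0])
x=.0656
for i in range(16):
    x+=.0005
    r=bot.move_linear(fw(x,0,.040),speed=.008,until_force=18)
    ft=bot.read_ft_force(); print(r,round(x,4),loc(bot.read_position()),ft.round(2),round(ft@f,2))
    if -(ft@f)>14.5 or r: break
print(bot.read_clock())
E
```

```text
False 0.0661 [0.0657 0.0004 0.0397] [-1.1  -2.85  0.03] -2.95
False 0.0666 [0.0658 0.0004 0.0397] [-1.51 -5.69 -1.2 ] -5.82
False 0.0671 [0.0659 0.0004 0.0397] [-1.82 -6.06  0.35] -6.21
False 0.0676 [0.0659 0.0004 0.0397] [-1.65 -7.56 -0.11] -7.69
False 0.0681 [0.066  0.0004 0.0397] [-1.56 -9.22  0.24] -9.33
False 0.0686 [0.066  0.0004 0.0397] [ -2.63 -10.16   0.43] -10.38
False 0.0691 [0.0661 0.0004 0.0397] [ -2.94 -11.46   1.22] -11.7
False 0.0696 [0.0661 0.0004 0.0397] [ -2.97 -12.36   2.1 ] -12.6
False 0.0701 [0.0661 0.0004 0.0397] [ -2.99 -13.56   2.16] -13.8
False 0.0706 [0.0662 0.0004 0.0397] [ -3.28 -15.8    3.18] -16.06
21.6083
```

```bash
python3 - <<'E'
from cell import bot
from h import *
f=np.array([np.cos(F[2]),np.sin(F[2]),0])
bot.move_linear(fw(.0711,0,.040),speed=.008,until_force=12); bot.wait(.3); print(bot.read_ft_force()@f)
bot.move_linear(fw(.050,0,.040),speed=.03)
bot.move_linear(fw(.050,0,.13),speed=.12)
bot.move_linear(fw(.0,0,.2),speed=.2,rotation=down(F[2]+np.pi/2))
print(bot.read_position(),bot.read_clock())
for n in("wrist","top","scene"): cv2.imwrite(f"pics/{n}8.png",bot.camera(n)[:,:,::-1])
p=[bot.read_position(),bot.read_tool_rot()]; C=cam(bot,"wrist",p)
print(proj(C,[fw(.095+.019*np.cos(a),.019*np.sin(a),.097) for a in np.arange(8)*np.pi/4]).round(1).tolist())
im=cv2.imread("pics/wrist8.png"); cv2.imwrite("pics/w8c.png",cv2.resize(im[270:430,220:420],None,fx=4,fy=4))
im=cv2.imread("pics/top8.png"); cv2.imwrite("pics/t8c.png",cv2.resize(im[200:300,200:360],None,fx=4,fy=4))
im=cv2.imread("pics/scene8.png"); cv2.imwrite("pics/s8c.png",cv2.resize(im[150:310,330:490],None,fx=3.7,fy=3.7,interpolation=cv2.INTER_CUBIC))
E
```

```text
-16.79636139628861
[0.54862149 0.03647697 0.19897035] 24.4917
[[312.0, 400.1], [330.7, 393.6], [338.9, 377.8], [331.2, 361.4], [311.8, 354.5], [292.4, 361.5], [284.9, 377.8], [293.2, 393.7]]
```

View pics/wrist8.png

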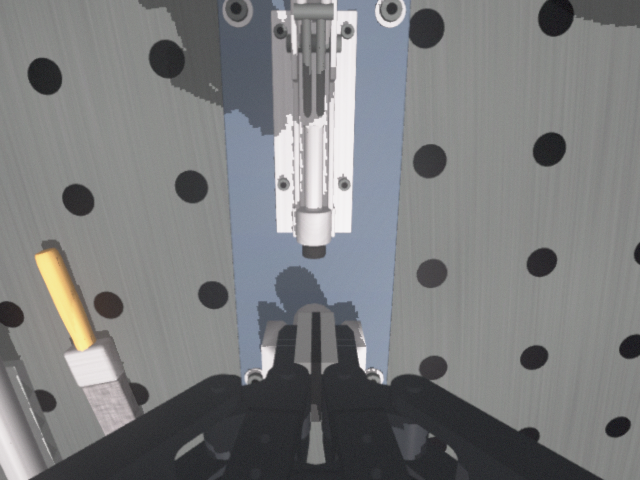

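View pics/s8c.png

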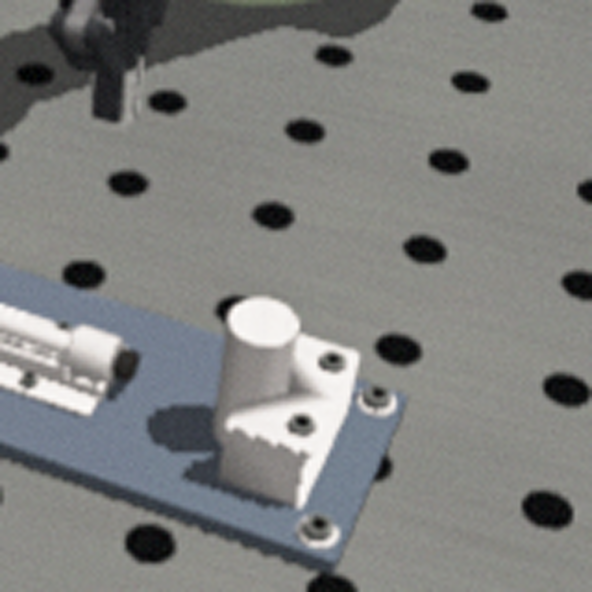

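```bash
cat >> h.py <<'E'
def grip(th,r=.085,d=.020):
    a=np.radians(150)-th; return fw(-.130+r*np.cos(a),0,.032+r*np.sin(a)-d)
E
python3 - <<'E'
from cell import bot
from h import *
q=down(F[2]+np.pi/2)
g=grip(0)
bot.set_gripper(.55)
bot.move_pose([g[0],g[1],.15],q)
r=bot.move_linear(g,speed=.08,until_force=5); print(r,bot.read_position(),g)
im=bot.camera("scene")[:,:,::-1]; cv2.imwrite("pics/s9c.png",cv2.resize(im[130:290,220:400],None,fx=4,fy=3.7,interpolation=cv2.INTER_CUBIC))
cv2.imwrite("pics/w9.png",bot.camera("wrist")[:,:,::-1])
print(bot.read_ft_force(),bot.read_clock())
E
```

```text
False [ 0.52809648 -0.16651999  0.05504637] [ 0.52764003 -0.1662781   0.0545    ]
[-0.32988493  0.7465448   0.19710039] 27.4417
```

View pics/s9c.png

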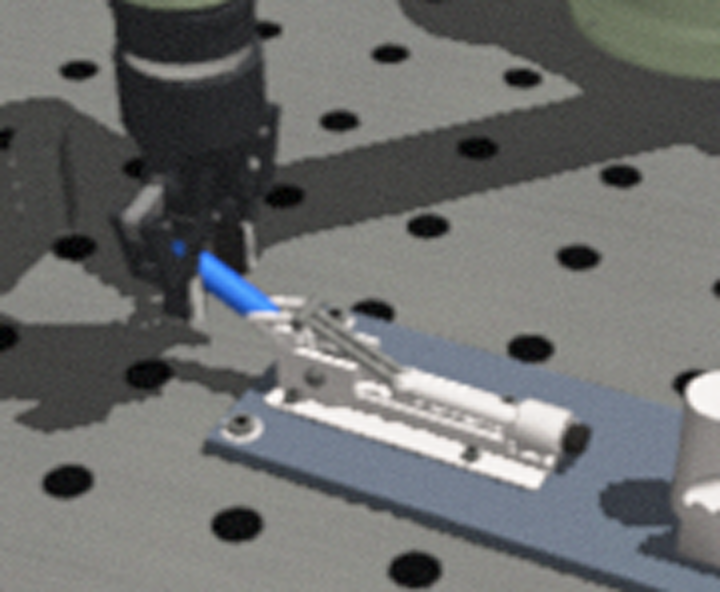

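View pics/w9.png

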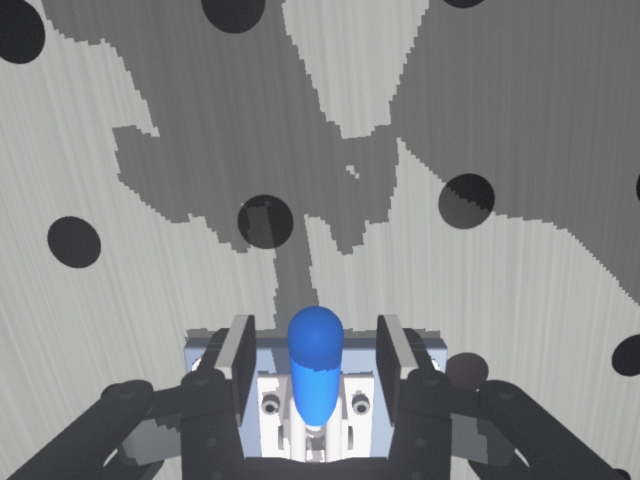

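Grip is centred between the pads. Close lightly and follow the arc.

```bash
python3 - <<'E'
from cell import bot
from h import *
bot.set_gripper(0,grasp_force=22); print(bot.read_gripper_width(),bot.read_ft_force().round(1))
for th in np.linspace(0,1.5,11)[1:]:
    r=bot.move_linear(grip(th),speed=.08,until_force=20)
    print(round(th,2),r,bot.read_ft_force().round(1),(bot.read_position()-grip(th)).round(4),round(bot.read_gripper_width(),3))
    if r: break
print(bot.read_clock())
im=bot.camera("scene")[:,:,::-1]; cv2.imwrite("pics/s10c.png",cv2.resize(im[150:310,260:440],None,fx=4,fy=3.7,interpolation=cv2.INTER_CUBIC))
E
```

```text
0.20330642479677588 [ 1.  -0.3  0.7]
0.15 False [ 2.5 -1.2 -0.8] [ 0.0007 -0.0002  0.0003] 0.206
0.3 False [ 3.  -0.5 -0.6] [ 0.0006 -0.0003  0.0002] 0.202
0.45 False [ 4.1 -1.6 -0.8] [ 0.0006 -0.0004  0.0001] 0.196
0.6 False [ 5.1 -1.6 -0.1] [ 0.0006 -0.0004  0.0001] 0.203
0.75 False [ 4.7 -1.7 -0.4] [ 0.0006 -0.0005  0.0002] 0.2
0.9 False [ 4.3 -2.3  0.1] [ 0.0006 -0.0007  0.0002] 0.201
1.05 False [ 4.3 -1.3  0.2] [ 0.0006 -0.0009  0.0003] 0.204
1.2 False [ 4.6 -2.2  1.1] [ 0.0007 -0.0009  0.0003] 0.195
1.35 False [ 4.1 -1.1  1.4] [ 0.0007 -0.0002  0.0002] 0.202
1.5 False [ 4.8 -0.2  2.1] [0.0008 0.0004 0.0002] 0.198
30.8917
```

View pics/s10c.png

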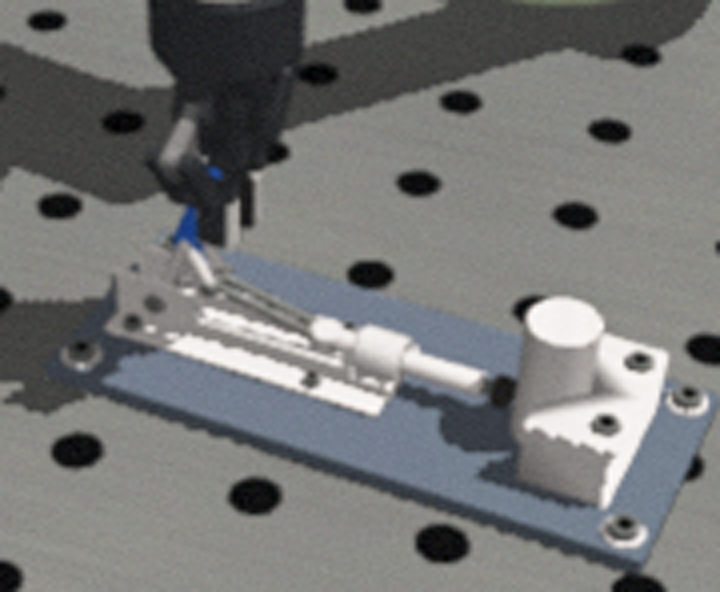

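```bash
python3 - <<'E'
from cell import bot
from h import *
for th in [1.6,1.7,1.8,1.9,1.98,2.06,2.10]:
    r=bot.move_linear(grip(th),speed=.05,until_force=25)
    print(round(th,2),r,bot.read_ft_force().round(1),(bot.read_position()-grip(th)).round(4),round(bot.read_gripper_width(),3))
    if r: break
print(bot.read_clock())
im=bot.camera("scene")[:,:,::-1]; cv2.imwrite("pics/s11c.png",cv2.resize(im[150:310,260:440],None,fx=4,fy=3.7,interpolation=cv2.INTER_CUBIC))
E
```

```text
1.6 False [ 5.1 -0.2  4.1] [0.0008 0.0004 0.0004] 0.202
1.7 False [4.7 0.1 4.6] [0.0009 0.0004 0.0005] 0.204
1.8 False [4.7 1.7 4.9] [0.0009 0.0006 0.0004] 0.199
1.9 False [5.9 2.7 4.9] [0.001  0.0009 0.0004] 0.199
1.98 False [5.1 2.3 3.1] [0.001  0.001  0.0003] 0.197
2.06 False [5.6 3.  2. ] [0.001  0.0012 0.0002] 0.201
2.1 False [6.9 3.1 2.5] [0.001  0.0012 0.0002] 0.201
33.025
```

View pics/s11c.png

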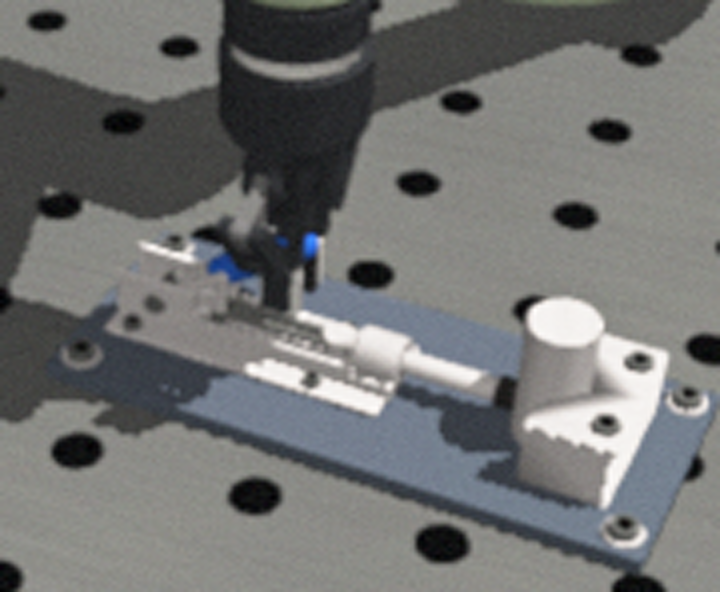

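```bash
python3 - <<'E'
from cell import bot
from h import *
bot.set_gripper(.55)
p=bot.read_position(); bot.move_linear([p[0],p[1],.135],speed=.12)
im=bot.camera("scene")[:,:,::-1]; cv2.imwrite("pics/s12c.png",cv2.resize(im[150:310,260:440],None,fx=4,fy=3.7,interpolation=cv2.INTER_CUBIC))
bot.set_gripper(0)
g=grip(2.06,r=.092,d=0); print(g)
bot.move_linear([g[0],g[1],.12],speed=.1)
r=bot.move_linear([g[0],g[1],.075],speed=.03,until_force=8)
print(r,bot.read_position(),bot.read_ft_force(),bot.read_clock())
E
```

```text
[ 0.54362417 -0.01546528  0.08071266]
True [ 0.54374871 -0.01554619  0.09449398] [-3.06224063 -0.57198185  9.04629365] 36.0667
```

View pics/s12c.png

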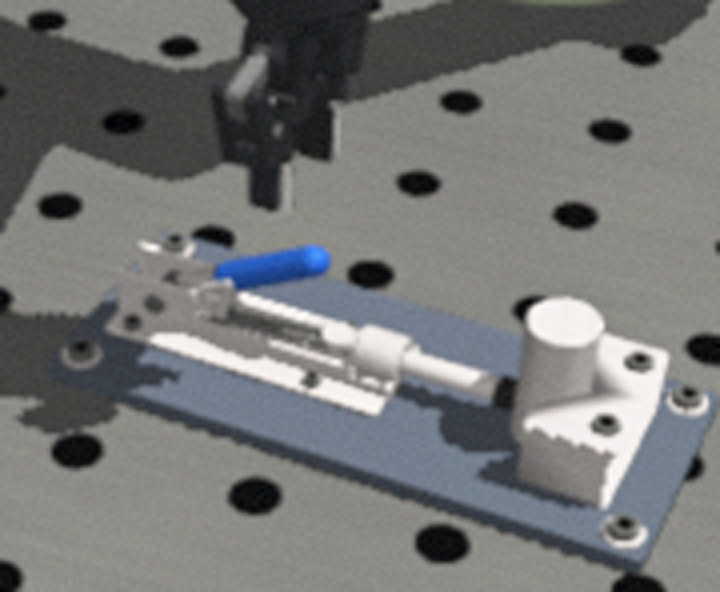

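```bash
python3 - <<'E'
from cell import bot
from h import *
g=bot.read_position()
for dz in (0,.001,.002,.003,.004,.005):
    r=bot.move_linear([g[0],g[1],.0945-dz],speed=.02,until_force=12)
    print(r,bot.read_position().round(4),bot.read_ft_force().round(1))
    if bot.read_ft_force()[2]>10: break
bot.move_linear([g[0],g[1],.16],speed=.1)
bot.move_linear([.45,-.10,.25],speed=.2)
bot.set_gripper(.5)
for n in("top","scene"): cv2.imwrite(f"pics/{n}13.png",bot.camera(n)[:,:,::-1])
im=cv2.imread("pics/scene13.png"); cv2.imwrite("pics/s13c.png",cv2.resize(im[150:310,260:440],None,fx=4,fy=3.7,interpolation=cv2.INTER_CUBIC))
print(bot.read_clock())
sc=cam(bot,"scene")
for th in (1.9,2.06): print(th,proj(sc,[grip(th,r=.108,d=0),grip(th,d=0)]).round(1).tolist())
im=cv2.imread("pics/top13.png"); cv2.imwrite("pics/t13c.png",cv2.resize(im[200:300,200:410],None,fx=3.8,fy=3.8,interpolation=cv2.INTER_CUBIC))
print(proj(cam(bot,"top"),[fw(.095,0,.097)]), proj(sc,[fw(.095,0,.097)]))
E
```

```text
False [ 0.5438 -0.0155  0.0947] [-2.2 -0.6  5.7]
False [ 0.5439 -0.0156  0.0944] [-4.1 -0.4 11.2]
38.8917
1.9 [[335.3, 212.7], [327.7, 215.9]]
2.06 [[339.6, 219.2], [331.1, 220.9]]
[[242.59210333 243.50679854]] [[400.72647238 235.56715713]]
```

View pics/s13c.png

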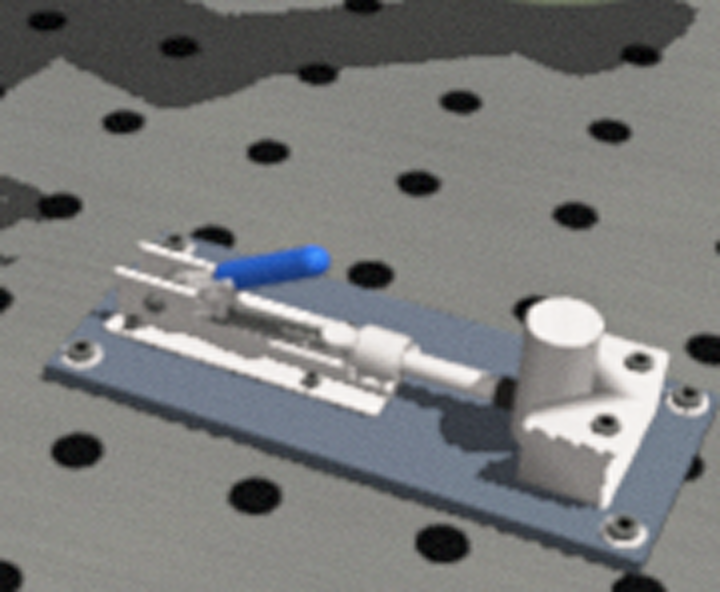

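View pics/t13c.png

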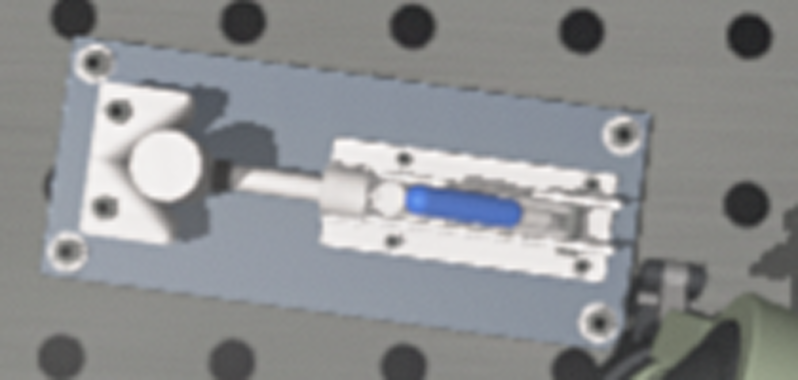

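View pics/scene13.png

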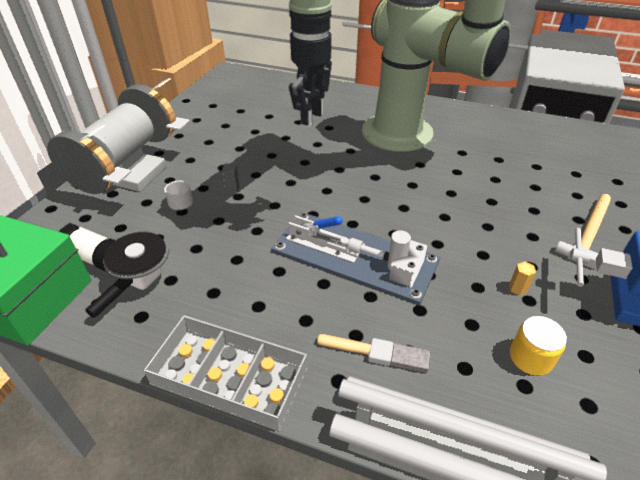

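```bash
python3 -c "
from cell import bot
print(bot.close_job(),bot.read_clock())"
```

```text
the job is handed in; nothing more can be done
the job is handed in; nothing more can be done
```

The job is handed in. The bar stands upright, home in the V, with the push clamp thrown over and holding it, and the gripper is clear of everything. It took about 39 s of the 72 s allowed.

- **Placing:** I picked the bar up and set it down in the mouth of the V about 5–8 mm short of the seat. Then I released it and came in behind it with the shut fingers.
- **Pushing home:** The first contact stopped on its 12 N limit and then relaxed to about 1 N, within about 1 mm of where home should be. I then pressed on in 0.5 mm steps. The force rose steadily to 16.8 N while the fingers moved only about 0.6 mm. That is the firm, rising resistance expected at home.
- **Clamping:** I gripped the handle lightly and followed its arc just past 2.06 rad. I felt no clear stop while gripping it, so I let go and pressed down on the handle with the shut fingers. It was hard against its stop at 11 N, moving only about 0.3 mm.
- **Last pictures:** The nose bears on the bar. The handle tip is within 2 pixels of where it should be when shut. The brass hex, square bar, brush, tin and tube look to be where they started, though I checked them only by eye.

The cameras' estimates of the fixture and bar positions differed by 2–3 mm. I relied mainly on the wrist camera and corrected the bar's position before lowering it.

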